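# Fish the index key out of the slotted block with the hooked pick

### The job

A flat steel key has slid back into the narrow slot of the aluminium block. Take the hooked pick from its cradle, reach its tip down through the slit into the key's square eye and draw the key out along the ledge until it bears on the pad of the end stop; keep a light, steady pull of about 7 N on it there for about a second, without a hard knock or heavy pull, so that it is truly seated. Then unhook, leaving the key lying wholly out of the slot, hang the pick back in its cradle as it was and let go; handle the key with the pick only, never press the pick hard on anything, and leave everything else where it stands.

Things in the scene. Friction and masses are not known exactly. Their poses are not given: they have to be found in the camera images.
- block: fixed aluminium block 190 x 62 x 34 mm high on the table; origin on the table under the slot's centre line; x runs along the slot from the open ledge (-x) into the slot (+x), z up. Channel floor, level for ledge and slot, 14 mm above the table. The ledge (x = -94 to -20 mm) is open above, between rails 7 mm high and 30.4 mm apart; the slot begins at the mouth
- slot_mouth (a point): middle of the slot's mouth on the channel floor (block x = -20 mm). From here the slot goes 100 mm in +x to a back wall; inside 30 mm wide and 14 mm high, under a roof 6 mm thick (top 34 mm above the table). A slit 12 mm wide through the roof runs over the centre line from the mouth to the back
- stop: steel end stop fixed across the block's outer (-x) end, 8 mm thick, top 24 mm above the table; axes as the block's, origin on the table under its middle; its face is at its x = +4 mm. On that face, facing the key, sits a rigid steel pad 22 x 9 mm on an adjusting screw, clamped with its own face 2 to 20 mm in front of the stop's: set anew each time and not measured, so feel for it
- key: loose flat steel key 44 x 26 x 8 mm, about 0.12 kg, flat on the channel floor, deep in the slot at the start; origin at the centre of its underside, x along its length; at its -x end (towards the stop) a square through-eye 14 x 14 mm behind a front bar 6 mm wide. Against the pad its origin is 28 to 46 mm in +x from the stop's origin, by the pad's setting
- key_eye (a point): centre of the key's square eye, on the key's top face (9 mm from the key's centre towards its front end)
- pick: loose hooked pick, about 0.08 kg: black handle 100 mm long (x), 12 mm wide (y), 18 mm tall (z); origin in the handle's middle on its axis, +x towards the hook. A 6 mm round steel shaft goes on along +x and turns straight down (-z) at x = 120 mm; its round tip ends 32 mm below the axis. Grasp the handle firmly across y from above, between the forks; it can tip in a weak grip
- pick_tip (a point): lowest point of the pick's hook, at (120, 0, -32) mm from the pick's origin
- cradle: fixed grey plastic cradle: base 178 x 44 x 6 mm with two forks 8 mm thick at x = -83 and -7 mm; origin on the table 4 mm from under the base's centre (base x = -93 to +85 mm), x along the pick, hook towards +x. Each fork has a notch 16 mm wide, floor 41 mm above the table, straight cheeks to 54 mm, flared tips to 63 mm
- cradle_rest (a point): where the middle of the pick's handle (its origin) rests: 45 mm in -x from the cradle's origin, 50 mm above the table; 12 mm either way along the cradle does no harm. The handle lies in both notches, hook hanging down over the base
- petri_dish: bystander: petri dish, 89 mm across, 15 mm high, origin under its centre
- timer: bystander: white bench timer 62 x 66 x 19 mm, origin under its centre
- pen: bystander: slim pen 145 mm long, 9 mm high, origin under its centre
- rod_comb: bystander: clear eight-sleeve rod comb 47 x 92 x 9 mm lying flat, origin under its centre

How it is judged:
By the outcome, as a careful person would: the job done as asked, in the order asked, and still so for the second after the job is handed in, with the robot touching nothing.
It also fails if it takes over 56 s, if anything falls off the work surface, if the arm or the gripper's body presses on something with over 40 N, if the wrist force passes 120 N, or if a joint passes its speed limit or range.

### The arm

A 6-joint arm with a two-finger parallel gripper is mounted at the origin on a cart in front of the work surface, level with it; the furniture and walls round the work are solid. World frame = base frame: x ahead of the robot, y to its left, z up, the work surface at z = 0. Lengths are in m, angles in rad, forces in N, time in s.
With the tool pointing down it reaches from about 0.4 to 0.825 m from the base axis. Payload 7 kg.
Tool frame: the origin (TCP) lies at the very end of the fingers, on their centre line; the grasp point (between the pads) lies 19 mm behind it; z points along the fingers, x is the direction in which the jaws open and shut, and the axes are right-handed (so a half turn about z gives the same grasp; the last joint's range is limited). The gripper opens to 88 mm and grips with 3 to 60 N. Pads are 19 mm wide; open, the fingers measure 130 mm over their backs; the gripper's body (78 mm by 193 mm) begins 47 mm behind the grasp point.
Start: joints at [-0.821, 0.359, 0.012, 0, -1.224, -0.288], TCP at [0.301, -0.604, 0.227] pointing down, gripper open.
Joint ranges: [-3.07, 3.07], [-1.43, 2.12], [-1.02, 1.25], [-3.03, 1.67], [-3.05, -0], [-3.03, 3.03]. Speed limits (rad/s): [2.39, 2.39, 3.01, 3.14, 3.14, 3.14].

### API

Orientations are given as [roll, pitch, yaw] about the fixed x, y, z axes, in that order (R = Rz(yaw) Ry(pitch) Rx(roll)).
In Python, from station import telemetry, grab_frame, arm, regions_of, pinpoint gives the robot as it stands. The module is installed in compiled form; this text tells all that it offers.
- The arm moves only by the shell command python3 -m inch 'ROWS' [FORCE]. ROWS is text: rows parted by semicolons, each of 7 numbers parted by spaces: the opening, from 0 (shut) to 1 (fully open), then the shift along the world's x, y, z in cm, then the turn, a rotation vector about the world's x, y, z in degrees. A call has 1 to 12 rows; each row is the pose to reach, as a shift and turn from the pose measured when the call began; what a row does not reach only later rows make up. A row lasts 1/8 s, in which the tool goes at most 62.5 mm and 10.7 degrees, less where a joint would pass 70% of its speed; a pose out of reach is approached as far as the arm can. A call with a gripper value outside its range is refused whole. The fingers move at their own pace and stop on an object; FORCE is the grip in N (left out, the last holds). Time passes only in rows, so rows that repeat a pose let the fingers close. It gives the time, the measured TCP pose, the force and the opening at its end, in the units of the state.
- telemetry.get_state(): the state, without advancing time (a new reading comes with each control period).
- grab_frame(name): name is "scene" or "side" or "wrist"; returns a dict with "pixels" (384x512x3 uint8, red, green, blue), "fx", "fy", "cx", "cy" (pixels), "dist_coeffs" ([k1, k2, p1, p2, k3] as OpenCV has them; the pictures are not rectified), "R" (3x3) and "t" (3): a world point X has camera coordinates R X + t. Camera axes: x right, y down, z forward; pixel columns grow to the right and rows downward; lengths in m; the calibration is good to about 2 mm. A picture is of the moment at which its call begins. There is no depth.
- arm.job_done(): hands the job in, once; it reports no verdict.
Trained networks look in the newest picture that a camera, given by its name, has taken for a name from the list of things; names that differ only in an ending like _2 or _b are one class to them, and where a whole thing is asked for, a point or a joint stands for the part that bears it (a point fixed in the world has none). Each returns a list of dicts, best first, with "p" (0 to 1); they miss things now and then, are a little off and sometimes report something else, mostly with a low value. They report only what shows in the picture. A call takes as long as a camera call.
- regions_of(camera, name): "pixels" (384x512 bool, what is visible of it) and "bbox" ([left, top, right, bottom] in pixels, round what is visible of it).
- pinpoint(camera, name): "location" ([column, row] in pixels: a listed point, or the origin of a listed thing).
The state is a dict: "t": time; "q": joint angles; "qd": joint speeds; "joint_efforts": joint torques, N m; "eef_pos": TCP position; "ee_rot": TCP orientation; "force": force on the tool from outside, world axes, zero at the start; "moment": the same for the moment, N m; "width": finger opening in m.
Only numpy, scipy, OpenCV 4.12 (cv2) and the standard library are available. Lean on these libraries where they do the work, as an engineer would, in place of code of your own. Each camera call takes 0.05 s, during which the arm holds its last target. There are 200 camera calls.

## Working session

There is one attempt and no reset: what is moved stays moved. The work goes in short steps, Python scripts to look and compute and a shell command to move; the robot and the scene stay as the last step left them, time stands still between calls to the robot, and variables do not carry over. Pictures are saved under pics/ and viewed, about 8 in all and at most 12, crops included, and the job is handed in when it is done.

```bash
mkdir -p pics
cat > h.py <<'E'
import numpy as np, cv2
from station import telemetry, grab_frame, arm, regions_of, pinpoint
def save(f,name): cv2.imwrite('pics/'+name+'.png',f['pixels'][:,:,::-1])
def K(f): return np.array([[f['fx'],0,f['cx']],[0,f['fy'],f['cy']],[0,0,1.]])
def ray(f,p):
    u=cv2.undistortPoints(np.array([[p]],float),K(f),np.array(f['dist_coeffs']))[0,0]
    R=np.array(f['R']);t=np.array(f['t'])
    return -R.T@t, R.T@np.array([u[0],u[1],1.])
def onz(f,p,z):
    o,d=ray(f,p); return o+d*(z-o[2])/d[2]
def proj(f,X):
    R=np.array(f['R']);r=cv2.Rodrigues(R)[0]
    return cv2.projectPoints(np.array(X,float).reshape(-1,1,3),r,np.array(f['t'],float),K(f),np.array(f['dist_coeffs']))[0].reshape(-1,2)
def tri(obs):
    A=np.zeros((3,3));b=np.zeros(3)
    for f,p in obs:
        o,d=ray(f,p);d=d/np.linalg.norm(d);M=np.eye(3)-np.outer(d,d);A+=M;b+=M@o
    return np.linalg.solve(A,b)
E
python3 - <<'E'
from h import *
Z=dict(block=0,slot_mouth=.014,stop=0,key=.014,key_eye=.022,pick=.05,pick_tip=.018,cradle=0,cradle_rest=.05,petri_dish=0,timer=0,pen=0,rod_comb=0)
F={}
for c in ['scene','side','wrist']:
    f=grab_frame(c);F[c]=f;save(f,c+'0')
    print(c,'cam',np.round(ray(f,(256,192))[0],3))
    for n in Z:
        for r in pinpoint(c,n)[:2]:
            print(n,np.round(r['p'],2),np.round(r['location'],1),np.round(onz(f,r['location'],Z[n]),4))
s=telemetry.get_state();print(s['ee_rot'],s['eef_pos'],s['force'],s['width'])
a=np.vstack([np.hstack([F['scene']['pixels']])]);
E
```

```text
scene cam [0.187 0.549 0.646]
block 0.57 [211.3 200.6] [0.6157 0.0431 0.    ]
slot_mouth 0.79 [213.2 196.4] [0.6112 0.0396 0.014 ]
stop 0.65 [243.4 212.9] [0.5242 0.0368 0.    ]
key 0.37 [201.2 196.5] [0.6364 0.0555 0.014 ]
key_eye 0.51 [202.6 193.3] [0.6347 0.0508 0.022 ]
pick 0.97 [221.4 242.4] [0.4918 0.1714 0.05  ]
pick 0.37 [224.8 248.5] [0.4768 0.1808 0.05  ]
pick_tip 0.82 [185.3 227.2] [0.6033 0.158  0.018 ]
cradle 0.96 [212.4 247.2] [0.5266 0.1613 0.    ]
cradle_rest 0.56 [225.3 246.3] [0.4791 0.1756 0.05  ]
petri_dish 0.96 [294.  235.1] [0.3881 0.0354 0.    ]
timer 0.68 [279.9 178.8] [ 0.5084 -0.1202  0.    ]
pen 0.56 [275.5 283.5] [0.3623 0.1698 0.    ]
rod_comb 0.78 [332.7 196.1] [ 0.362  -0.1316  0.    ]
side cam [0.396 0.892 0.696]
block 0.88 [219.7 221.8] [0.6267 0.0535 0.    ]
block 0.5 [253.  256.7] [0.5301 0.1576 0.    ]
slot_mouth 0.82 [229.7 215.7] [0.6042 0.0446 0.014 ]
stop 0.42 [257.6 223.3] [0.5388 0.0449 0.    ]
pick 0.92 [272.5 246.4] [0.4867 0.1742 0.05  ]
pick 0.69 [218.6 244.3] [0.5958 0.1854 0.05  ]
pick_tip 0.73 [218.8 248.6] [0.6022 0.1637 0.018 ]
cradle 0.98 [253.4 256.4] [0.5294 0.1566 0.    ]
cradle_rest 0.72 [270.4 243.1] [0.4923 0.1649 0.05  ]
petri_dish 0.9 [321.4 228.4] [0.3918 0.0404 0.    ]
petri_dish 0.45 [219.7 247.1] [0.6068 0.1393 0.    ]
timer 0.57 [276.9 183. ] [ 0.5164 -0.1267  0.    ]
pen 0.57 [327.8 270.8] [0.3707 0.1756 0.    ]
rod_comb 0.82 [332.5 189.9] [ 0.3722 -0.1181  0.    ]
wrist cam [ 0.24  -0.635  0.385]
[-3.14156478e+00 -7.57566547e-05  2.03261038e+00] [ 0.30070495 -0.60426878  0.22654524] [-0.25672865 -0.04479554  0.42350623] 0.08771850350559682
```

View pics/scene0.png

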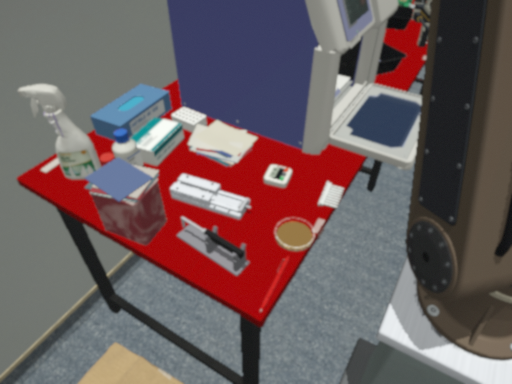

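View pics/side0.png

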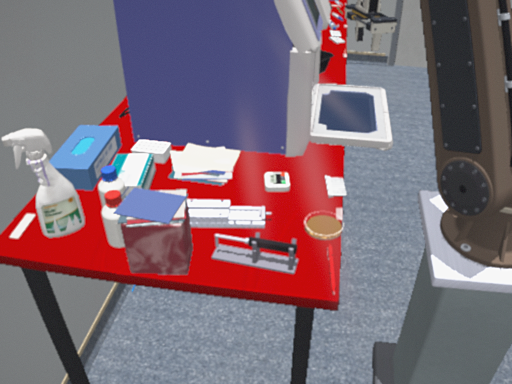

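Run:
```python
from h import *
f=grab_frame('scene');g=grab_frame('side')
for p in [(310,150),(182,80),(330,150),(400,165),(420,100),(365,160)]: print('scene',p,np.round(onz(f,p,0),3),np.round(onz(f,p,.2),3))
for p in [(290,152),(150,130),(310,145),(390,145),(345,180)]: print('side',p,np.round(onz(g,p,0),3))
for n in ['block','cradle','pick']:
    for c,h in (('scene',f),('side',g)):
        r=regions_of(c,n)[0]; print(n,c,r['p'],r['bbox'])
        m=np.argwhere(r['pixels'])[:,::-1]; print(np.round(cv2.boxPoints(cv2.minAreaRect(m.astype(np.float32))).tolist(),0).tolist())
w=grab_frame('wrist'); o,d=ray(w,(w['cx'],w['cy'])); print(o,d, w['fx'],w['R'])
```

```text
scene (310, 150) [ 0.494 -0.28   0.   ] [ 0.399 -0.023  0.2  ]
scene (182, 80) [ 1.104 -0.434  0.   ] [ 0.82  -0.129  0.2  ]
scene (330, 150) [ 0.444 -0.311  0.   ] [ 0.364 -0.044  0.2  ]
scene (400, 165) [ 0.248 -0.35   0.   ] [ 0.229 -0.071  0.2  ]
scene (420, 100) [ 0.284 -0.761  0.   ] [ 0.254 -0.355  0.2  ]
scene (365, 160) [ 0.34  -0.319  0.   ] [ 0.293 -0.05   0.2  ]
side (290, 152) [ 0.5  -0.29  0.  ]
side (150, 130) [ 0.948 -0.359 -0.   ]
side (310, 145) [ 0.446 -0.34   0.   ]
side (390, 145) [ 0.21 -0.38  0.  ]
side (345, 180) [ 0.341 -0.169  0.   ]
block scene 0.88 [169.1, 174.9, 251.6, 220.5]
[[168.0, 196.0], [176.0, 170.0], [253.0, 195.0], [244.0, 221.0]]
block side 0.8 [182.9, 199.3, 267.9, 229.9]
[[187.0, 226.0], [188.0, 199.0], [267.0, 202.0], [266.0, 229.0]]
cradle scene 0.82 [179.7, 224.9, 250.2, 279.3]
[[177.0, 236.0], [194.0, 210.0], [256.0, 251.0], [238.0, 277.0]]
cradle side 0.8 [213.2, 232.0, 300.5, 275.1]
[[211.0, 261.0], [216.0, 226.0], [300.0, 240.0], [295.0, 274.0]]
pick scene 0.61 [183.3, 214.0, 247.1, 258.0]
[[180.0, 222.0], [184.0, 215.0], [246.0, 250.0], [241.0, 258.0]]
pick side 0.79 [215.1, 233.7, 298.4, 254.1]
[[214.0, 245.0], [215.0, 234.0], [298.0, 241.0], [297.0, 252.0]]
[ 0.24049091 -0.63454357  0.3849397 ] [ 0.22484853  0.11122368 -0.96802501] 286.5880304807937 [[-4.44277239e-01  8.95889317e-01 -2.59267413e-04]
 [ 8.67214432e-01  4.30129777e-01  2.50853550e-01]
 [ 2.24848534e-01  1.11223682e-01 -9.68025015e-01]]
```

View pics/wrist0.png

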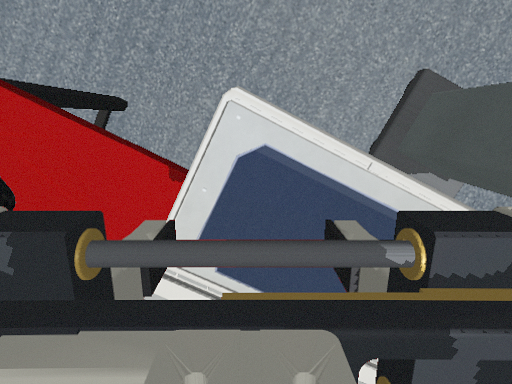

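Run:
```python
from h import *
a=cv2.imread('pics/scene0.png')[0:200,290:440];b=cv2.imread('pics/side0.png')[0:200,260:410]
a,b=[cv2.resize(i,None,fx=2.6,fy=2.6,interpolation=cv2.INTER_CUBIC) for i in (a,b)]
cv2.imwrite('pics/post.png',np.hstack([a,b]))
```

```text
(no output)
```

View pics/post.png

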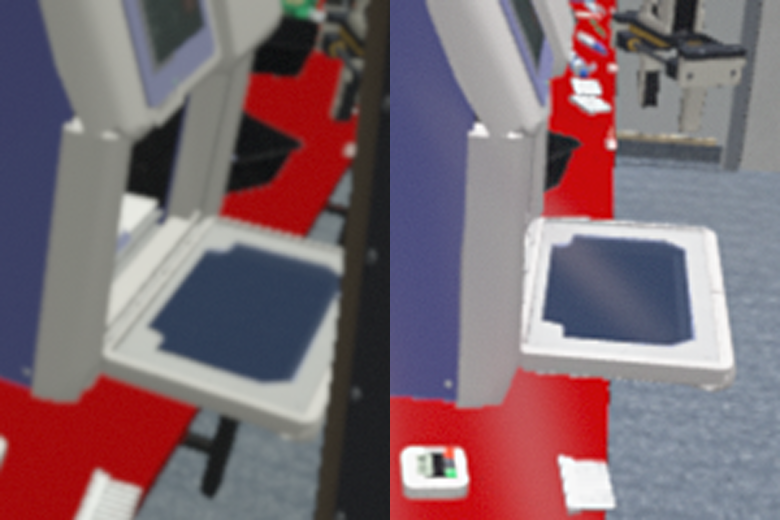

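Run:
```python
from h import *
f=grab_frame('scene');g=grab_frame('side')
P={'posttop':((130,135),(137,138)),'postbaseL':((35,395),(68,398)),'postbaseR':((80,400),(115,402)),'headcornernear':((145,130),(148,125)),'trayBL':((105,355),(135,355)),'trayTL':((205,222),(145,222)),'trayBR':((315,425),(340,378))}
for k,(a,b) in P.items():
    pa=(290+a[0]/2.6,a[1]/2.6);pb=(260+b[0]/2.6,b[1]/2.6)
    X=tri([(f,pa),(g,pb)]);print(k,np.round(X,3),np.round(proj(f,[X])[0]-pa,1),np.round(proj(g,[X])[0]-pb,1))
```

```text
posttop [ 0.451 -0.279  0.301] [-0.   0.7] [-0.1 -0.6]
postbaseL [ 0.505 -0.252  0.012] [-0.4 -1.7] [0.8 1.6]
postbaseR [ 0.458 -0.273  0.005] [-0.  -0.1] [0.  0.1]
headcornernear [ 0.441 -0.285  0.309] [-0.  -0.8] [0.1 0.7]
trayBL [ 0.441 -0.285  0.061] [0.1 0.9] [-0.3 -0.8]
trayTL [ 0.451 -0.656  0.057] [-0.  -0.3] [0.1 0.3]
trayBR [ 0.219 -0.317  0.037] [0.3 1.2] [-0.5 -1. ]
```

```bash
python3 -m inch '1 0.5 5 1.5 0 0 -9;1 1 11 3 0 0 -18;1 1.5 17 4 0 0 -26;1 2 23 5 0 0 -26;1 2.5 29 6 0 0 -26;1 3.5 35 7 0 0 -26;1 6 40.5 7 0 0 -26;1 9 45.5 7 0 0 -26;1 12.5 50 7 0 0 -26;1 16.5 54 7 0 0 -26;1 20.5 58 7 0 0 -26;1 24.5 62 7 0 0 -26' && python3 -m inch '1 4 4 0 0 0 0;1 5 8 0 0 0 0;1 5 8 0 0 0 0'
```

```text
t: 4.15
eef_pos: [0.5469, 0.0174, 0.2969]
ee_rot: [3.141, -0.0, 1.579]
force: [1.1, -1.1, 0.2]
width: 0.0876
t: 4.53
eef_pos: [0.5975, 0.0998, 0.2958]
ee_rot: [-3.141, 0.0, 1.582]
force: [-0.0, -0.4, -0.2]
width: 0.0878
```

Run:
```python
from h import *
Z=dict(block=0,slot_mouth=.014,stop=0,key=.014,key_eye=.022,pick=.05,pick_tip=.018,cradle=0,cradle_rest=.05)
f=grab_frame('wrist');save(f,'w1');print(np.round(ray(f,(256,192))[0],3))
im=cv2.resize(f['pixels'][:,:,::-1],(0,0),fx=1.5,fy=1.5,interpolation=cv2.INTER_CUBIC);cv2.imwrite('pics/w1b.png',im)
for n in Z:
    for r in pinpoint('wrist',n)[:2]:
        print(n,np.round(r['p'],2),np.round(r['location'],1),np.round(onz(f,r['location'],Z[n]),4))
s=telemetry.get_state();print(s['ee_rot'],s['eef_pos'],s['force'],s['t'])
```

```text
[0.53  0.099 0.454]
block 0.64 [216.3 176.9] [0.6232 0.0454 0.    ]
block 0.17 [302.9  84.7] [0.482  0.1772 0.    ]
slot_mouth 0.93 [215.2 166.7] [0.6042 0.0457 0.014 ]
stop 0.81 [206.8 116.1] [0.5285 0.0328 0.    ]
key 0.67 [216.8 195.2] [0.65   0.0473 0.014 ]
key 0.52 [218.3 187.4] [0.6372 0.0499 0.014 ]
pick 0.87 [304.3  84.7] [0.4873 0.1704 0.05  ]
pick 0.16 [216.3 167.1] [0.5987 0.0516 0.05  ]
pick_tip 0.8 [286.2 170.9] [0.609  0.1555 0.018 ]
cradle 0.9 [291.4 118.8] [0.5313 0.1624 0.    ]
cradle 0.39 [216.3 196. ] [0.6552 0.0448 0.    ]
cradle_rest 0.89 [304.4  82.8] [0.485  0.1704 0.05  ]
[ 3.14018166e+00 -4.39590685e-04  1.57864038e+00] [0.59677443 0.09678888 0.29732109] [-0.35839946  0.05140527  0.05913142] 5.025
```

View pics/w1b.png

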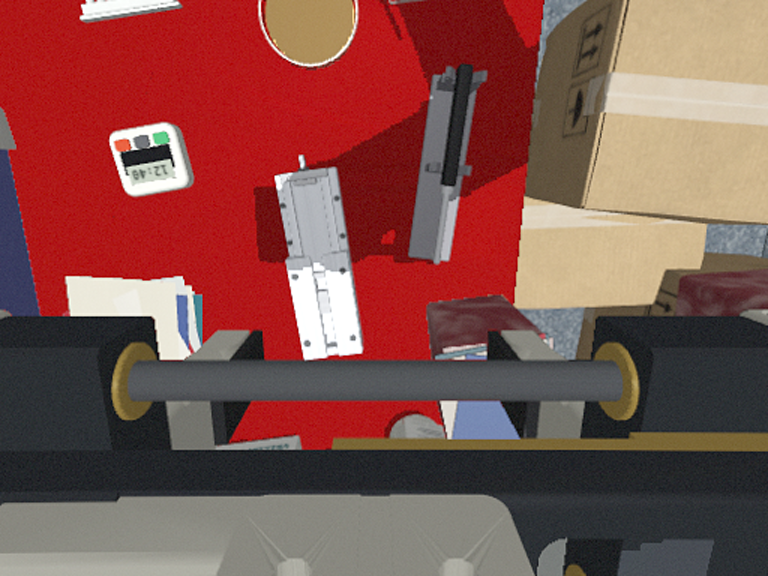

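```bash
python3 -m inch '1 -2.5 3.5 -4.5 0 0 -4;1 -5 7 -8.5 0 0 -7.5;1 -5 7 -13 0 0 -7.5;1 -5 7 -14 0 0 -7.5;1 -5 7 -14 0 0 -7.5'
python3 - <<'E'
from h import *
f=grab_frame('wrist');save(f,'w2');print(np.round(ray(f,(256,192))[0],3))
cv2.imwrite('pics/w2b.png',cv2.resize(f['pixels'][:300,:,::-1],(0,0),fx=1.5,fy=1.5,interpolation=cv2.INTER_CUBIC))
for n,z in dict(pick=.05,cradle=0,cradle_rest=.05,pick_tip=.018,stop=0,slot_mouth=.014).items():
    for r in pinpoint('wrist',n)[:1]:
        print(n,np.round(r['p'],2),np.round(r['location'],1),np.round(onz(f,r['location'],z),4))
s=telemetry.get_state();print(s['ee_rot'],s['eef_pos'],s['force'],s['t'])
for r in regions_of('wrist','pick')[:1]:
    m=np.argwhere(r['pixels'])[:,::-1]; print(r['p'],r['bbox']);b=cv2.boxPoints(cv2.minAreaRect(m.astype(np.float32)))
    for p in b: print(p,np.round(onz(f,p,.059),4))
    # dark handle pixels centroid by row
    g=f['pixels'].max(2)
    for v in range(int(r['bbox'][1])+4,int(r['bbox'][3]),14):
        c=np.where(r['pixels'][v]&(g[v]<75))[0]
        if len(c): print(v,c.min(),c.max(),np.round(onz(f,(c.min()-.5,v),.059),4),np.round(onz(f,(c.max()+.5,v),.059),4))
E
```

```text
t: 5.65
eef_pos: [0.5473, 0.1665, 0.1578]
ee_rot: [3.14, 0.0, 1.448]
force: [0.2, 0.7, 1.0]
width: 0.0879
[0.48  0.175 0.316]
pick 0.65 [243.4 127.2] [0.4884 0.1676 0.05  ]
cradle 0.93 [248.  165.6] [0.5318 0.166  0.    ]
cradle_rest 0.83 [244.3 121.6] [0.4836 0.1691 0.05  ]
stop 0.6 [127.8 178.5] [0.5296 0.0301 0.    ]
[ 3.13901245e+00 -1.48266285e-03  1.44736597e+00] [0.54726357 0.16680975 0.15824109] [-0.10319723 -0.26996443 -0.30463736] 6.0
0.66 [237.2, 65.7, 253.3, 237.7]
[235.12863   64.180664] [0.4368 0.1677 0.059 ]
[250.6063    63.704437] [0.438  0.1804 0.059 ]
[255.9636  237.81653] [0.5931 0.1664 0.059 ]
[240.48593 238.29276] [0.5917 0.1514 0.059 ]
69 237 250 [0.4406 0.1683 0.059 ] [0.442  0.1799 0.059 ]
83 237 250 [0.4514 0.1668 0.059 ] [0.4529 0.1785 0.059 ]
97 238 251 [0.4626 0.1661 0.059 ] [0.4641 0.178  0.059 ]
111 238 251 [0.4739 0.1646 0.059 ] [0.4754 0.1766 0.059 ]
125 239 252 [0.4857 0.1639 0.059 ] [0.4872 0.176  0.059 ]
139 239 252 [0.4976 0.1622 0.059 ] [0.4992 0.1745 0.059 ]
153 240 252 [0.51   0.1615 0.059 ] [0.5114 0.173  0.059 ]
167 240 252 [0.5225 0.1598 0.059 ] [0.524  0.1715 0.059 ]
181 242 252 [0.5356 0.1599 0.059 ] [0.5369 0.1699 0.059 ]
```

View pics/w2b.png

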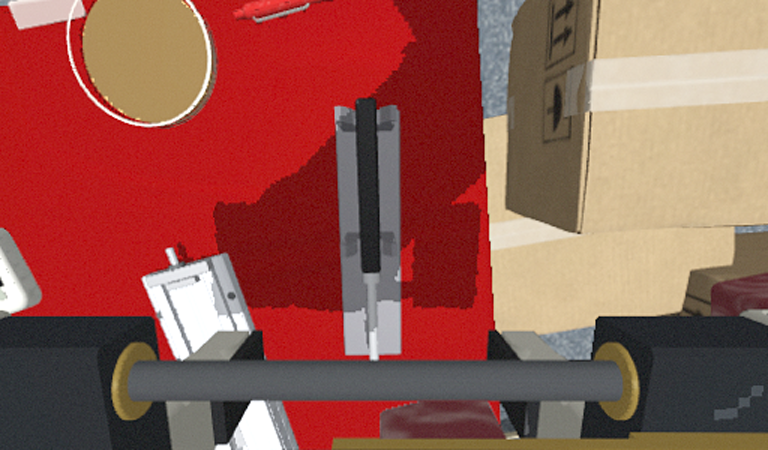

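```bash
python3 -m inch '1 -3 0.2 -3 0 0 1.2;1 -5.9 0.25 -6 0 0 1.2;1 -5.9 0.25 -8 0 0 1.2;0.6 -5.9 0.25 -10 0 0 1.2;0.5 -5.9 0.25 -12 0 0 1.2;0.4 -5.9 0.25 -12.7 0 0 1.2;0.4 -5.9 0.25 -12.7 0 0 1.2'
python3 - <<'E'
from h import *
f=grab_frame('side');save(f,'s3')
g=grab_frame('wrist')
a=cv2.resize(f['pixels'][200:290,190:320,::-1],(0,0),fx=5,fy=5,interpolation=cv2.INTER_CUBIC)
b=cv2.resize(g['pixels'][:,:,::-1],(0,0),fx=450/384,fy=450/384)[:, 60:]
cv2.imwrite('pics/s3b.png',a);save(g,'w3')
s=telemetry.get_state();print(s['ee_rot'],s['eef_pos'],s['force'],s['width'])
E
```

```text
t: 6.92
eef_pos: [0.4882, 0.1693, 0.031]
ee_rot: [3.14, -0.001, 1.468]
force: [0.6, -0.7, 0.8]
width: 0.0532
[ 3.13854207e+00 -1.86794640e-03  1.46854890e+00] [0.48857135 0.1696089  0.03171004] [ 0.39302199 -0.47839661 -0.51978028] 0.04510755220326862
```

View pics/w3.png

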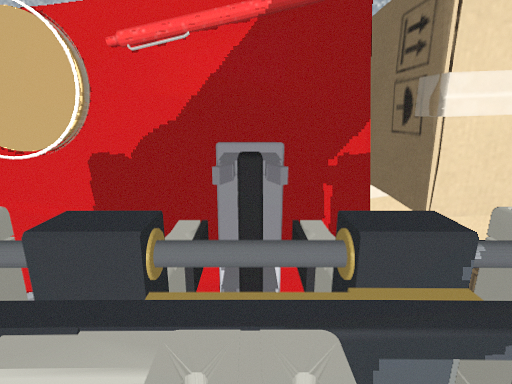

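```bash
python3 -m inch '0.25 0 0 0 0 0 0;0.15 0 0 0 0 0 0;0.1 0 0 0 0 0 0;0.05 0 0 0 0 0 0;0.0 0 0 0 0 0 0;0 0 0 0 0 0 0' 45 && python3 -m inch '0 0 0 0 0 0 0;0 0 0 0.5 0 0 0;0 0 0 2 0 0 0;0 0 0 4.5 0 0 0;0 0 0 7.5 0 0 0;0 0 0 7.5 0 0 0'
```

```text
t: 7.78
eef_pos: [0.4887, 0.1697, 0.0319]
ee_rot: [3.138, -0.002, 1.469]
force: [-0.8, 1.1, 4.1]
width: 0.0118
t: 8.52
eef_pos: [0.4902, 0.1707, 0.1101]
ee_rot: [3.134, -0.006, 1.469]
force: [-0.7, 0.6, -2.0]
width: 0.0114
```

Run:
```python
from h import *
g=grab_frame('side');f=grab_frame('scene')
for p in [(135,272),(187,272),(120,245),(60,235),(75,185),(105,215),(150,160)]: print('side',p,np.round(onz(g,p,0),3))
for p in [(98,228),(137,243),(164,218),(75,178),(118,157)]: print('scene',p,np.round(onz(f,p,0),3))
for a,b in [((93,170),(118,195)),((158,173),(187,197)),((130,197),(115,220)),((122,130),(109,168))]:
    print(np.round(tri([(f,a),(g,b)]),3))
```

```text
side (135, 272) [0.763 0.244 0.   ]
side (187, 272) [0.656 0.225 0.   ]
side (120, 245) [0.827 0.17  0.   ]
side (60, 235) [0.981 0.163 0.   ]
side (75, 185) [ 1.043 -0.034  0.   ]
side (105, 215) [0.906 0.074 0.   ]
side (150, 160) [ 0.885 -0.185  0.   ]
scene (98, 228) [0.789 0.257 0.   ]
scene (137, 243) [0.678 0.241 0.   ]
scene (164, 218) [0.677 0.151 0.   ]
scene (75, 178) [0.983 0.167 0.   ]
scene (118, 157) [0.952 0.039 0.   ]
[0.772 0.225 0.172]
[0.667 0.147 0.138]
[ 0.847  0.113 -0.008]
[0.882 0.051 0.122]
```

```bash
python3 -m inch '0 0 0 4 0 0 0;0 2 -1 8 0 0 3;0 5 -3 10 0 0 7;0 8.5 -6 10 0 0 11;0 12 -9 10 0 0 15.5;0 15 -11 10 0 0 15.5;0 16 -11.5 10 0 0 15.5;0 16 -11.5 10 0 0 15.5'
python3 - <<'E'
from h import *
f=grab_frame('wrist');save(f,'w4');print(np.round(ray(f,(256,192))[0],3))
cv2.imwrite('pics/w4b.png',cv2.resize(f['pixels'][20:235,130:396,::-1],(0,0),fx=3,fy=3,interpolation=cv2.INTER_CUBIC)[:600])
for n,z in dict(block=0,slot_mouth=.014,stop=0,key=.014,key_eye=.022).items():
    for r in pinpoint('wrist',n)[:1]:
        print(n,np.round(r['p'],2),np.round(r['location'],1),np.round(onz(f,r['location'],z),4))
s=telemetry.get_state();print(s['ee_rot'],s['eef_pos'],s['force'],s['t'])
np.savez('f4.npz',**{k:np.array(v) for k,v in f.items()})
E
```

```text
t: 9.62
eef_pos: [0.6483, 0.0544, 0.2062]
ee_rot: [3.14, -0.003, 1.738]
force: [-0.5, 0.6, 0.1]
width: 0.0116
[0.582 0.042 0.364]
block 0.95 [242.9 153.6] [0.6273 0.0422 0.    ]
slot_mouth 0.77 [246.3 136.5] [0.6046 0.043  0.014 ]
stop 0.9 [249.7  66.3] [0.5248 0.0338 0.    ]
[ 3.13715975 -0.00323845  1.74010723] [0.64815215 0.05547706 0.20799922] [ 0.07531361 -0.56186349 -0.45417126] 9.925
```

View pics/w4b.png

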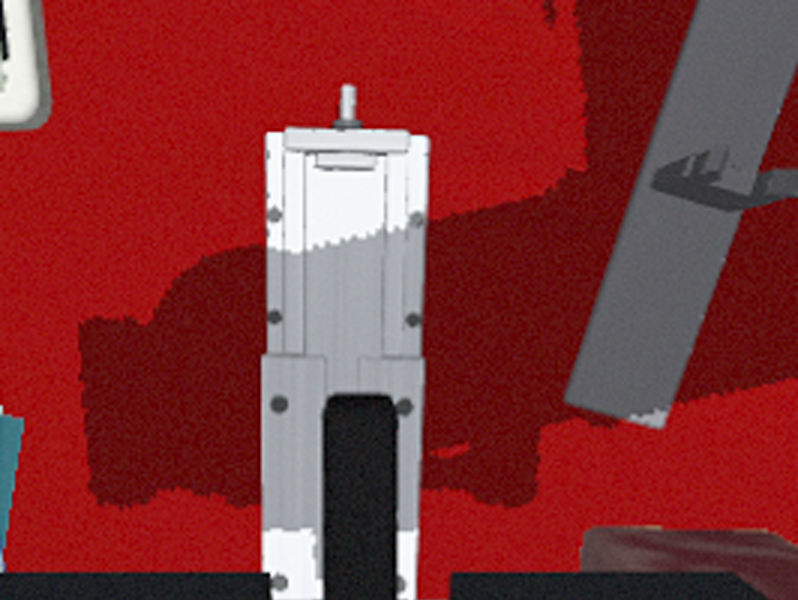

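Run:
```python
from h import *
d=np.load('f4.npz'); f={k:d[k] for k in d.files}
px=f['pixels'].astype(float); G=cv2.GaussianBlur(px[:,:,1],(0,0),0.8)
def edges(v):
    r=G[v]; 
    dl=np.diff(r)
    def sub(i):
        a,b,c=np.abs(dl[i-1:i+2]);o=(a-c)/(2*(a-2*b+c)) if a-2*b+c else 0;return i+.5+o
    L=200+np.argmax(dl[200:225]);R=258+np.argmin(dl[258:282]);return sub(L),sub(R)
for z,rows in ((.021,range(72,135,6)),(.034,range(142,205,6))):
    A=[];B=[]
    for v in rows:
        l,r=edges(v);A.append(onz(f,(l,v),z)[:2]);B.append(onz(f,(r,v),z)[:2])
    A,B=np.array(A),np.array(B);M=(A+B)/2
    for n,Q in (('L',A),('R',B),('M',M)):
        p=np.polyfit(Q[:,0],Q[:,1],1);print(z,n,'yaw',np.round(np.degrees(np.arctan(p[0])),2),'y at .55,.6,.65',np.round(np.polyval(p,[.55,.6,.65]),4),'res',np.round(np.std(Q[:,1]-np.polyval(p,Q[:,0])),5))
    print('width',np.round(np.linalg.norm(A-B,axis=1).mean()*1,4))
# mouth roof edge, stop edges along columns
for c in (222,228,262,268):
    col=G[:,c];print(c,[(v,round(float(x),1)) for v,x in enumerate(np.diff(col)) if abs(x)>9 and 50<v<150])
for c in (240,246,250): print(c,np.round(G[58:82,c]).astype(int))
for v in (135,138.3): print('roof',onz(f,(215,v),.034))
# w1 crop
w=cv2.imread('pics/w1.png');cv2.imwrite('pics/w1c.png',cv2.resize(w[100:240,160:270],(0,0),fx=4.2,fy=4.2,interpolation=cv2.INTER_CUBIC))
```

```text
0.021 L yaw 8.23 y at .55,.6,.65 [0.0022 0.0094 0.0166] res 0.00017
0.021 R yaw 6.1 y at .55,.6,.65 [0.0631 0.0684 0.0737] res 0.00171
0.021 M yaw 7.18 y at .55,.6,.65 [0.0327 0.039  0.0453] res 0.00089
width 0.0599
0.034 L yaw 8.04 y at .55,.6,.65 [0.0013 0.0084 0.0154] res 6e-05
0.034 R yaw 8.35 y at .55,.6,.65 [0.0637 0.0711 0.0784] res 0.00015
0.034 M yaw 8.19 y at .55,.6,.65 [0.0325 0.0397 0.0469] res 8e-05
width 0.0623
222 [(62, 48.3), (63, 117.4), (64, 59.4), (87, -15.8), (88, -34.5), (89, -38.1), (90, -20.4), (92, 26.0), (93, 49.6), (94, 28.6), (101, -16.0), (102, -29.7), (103, -22.3), (121, -11.0), (122, -31.3), (123, -34.1), (124, -14.2), (126, 27.6), (127, 35.7), (128, 18.1), (136, -12.2), (139, 9.5)]
228 [(60, 19.5), (61, 76.4), (62, 79.4), (63, 26.8), (68, -22.3), (70, 34.2), (71, 18.6), (102, -9.8), (103, -28.6), (104, -26.1), (136, -14.6), (137, -13.3), (139, 13.2)]
262 [(61, 30.8), (62, 91.5), (63, 68.8), (64, 16.9), (68, -11.3), (69, -17.4), (70, 14.1), (71, 24.0), (94, -22.7), (95, -25.8), (96, -13.4), (137, -15.6), (139, 12.0), (140, 10.6)]
268 [(63, 45.4), (64, 114.9), (65, 60.9), (88, -9.9), (89, -36.6), (90, -43.3), (91, -20.1), (94, 10.3), (95, 16.1), (122, -10.8), (123, -32.1), (124, -34.9), (125, -13.3), (127, 26.4), (128, 35.3), (129, 18.2), (137, -10.8), (139, 11.0), (140, 10.4)]
240 [ 15  20  30  40  82 173 220 225 226 228 223 188 154 187 218 226 213 173
 167 217 245 247 247 247]
246 [195 172 139 120 128 181 218 225 227 228 223 199 177 200 220 226 217 181
 172 218 245 247 247 247]
250 [ 18  25  43  54  89 178 223 227 227 228 225 202 172 190 216 227 221 187
 168 214 245 248 247 247]
roof [0.60748423 0.00776293 0.034     ]
roof [0.61112954 0.00825589 0.034     ]
```

View pics/w1c.png

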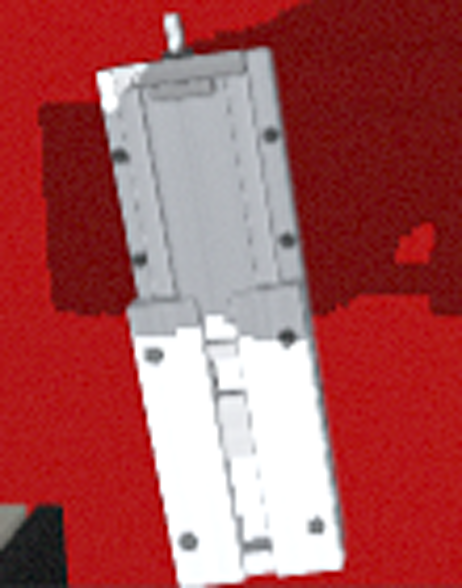

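```bash
cat > fit.py <<'E'
from h import *
from scipy.spatial.transform import Rotation as Ro
d=np.load('f4.npz'); f={k:d[k] for k in d.files}
def T(p,r):
    M=np.eye(4);M[:3,:3]=Ro.from_euler('xyz',r).as_matrix();M[:3,3]=p;return M
C=np.eye(4);C[:3,:3]=f['R'];C[:3,3]=f['t']
X=C@T([0.64815215,0.05547706,0.20799922],[3.13715975,-0.00323845,1.74010723])  # cam<-tool
C1=X@np.linalg.inv(T([0.59677443,0.09678888,0.29732109],[3.14018166,-0.00043959,1.57864038]))
f1=dict(f);f1['R']=C1[:3,:3];f1['t']=C1[:3,3];f1['pixels']=cv2.imread('pics/w1.png')[:,:,::-1]
u=np.array([.9898,.1426]);n=np.array([-.1426,.9898]);m=np.array([.6053,.0405])
def blk(P): d=np.array(P)[:2]-m; return np.round(np.array([d@u*1000-20,d@n*1000]),1)
if __name__=='__main__':
    print('cam1',ray(f1,(256,192))[0])
    G=cv2.GaussianBlur(f1['pixels'][:,:,1].astype(float),(0,0),.8)
    A=[];B=[]
    for v in range(176,212,4):
        dl=np.diff(G[v]);L=185+np.argmax(dl[185:206]);R=228+np.argmin(dl[228:248]);A.append(onz(f1,(L+.5,v),.034)[:2]);B.append(onz(f1,(R+.5,v),.034)[:2])
    A,B=np.array(A),np.array(B)
    for Q in (A,B,(A+B)/2):
        p=np.polyfit(Q[:,0],Q[:,1],1);print(np.degrees(np.arctan(p[0])),np.polyval(p,[.6,.65]))
    print('width',np.linalg.norm(A-B,axis=1).mean()*np.cos(np.radians(8.2)))
    q=lambda x,y:(160+(x+.5)/4.2-.5,100+(y+.5)/4.2-.5)
    for k,x,y,z in [('mouthL',160,302,.034),('mouthR',270,287,.034),('backL',180,583,.034),('backR',340,565,.034),('keyfront',222,342,.022),('eyerear',230,393,.022),('keyrear',240,460,.022),('keyrear2',240,455,.022),('backwall',257,545,.02),('slitL',210,350,.034),('slitR',240,350,.034),('slitL2',232,480,.034),('slitR2',263,480,.034),('stopface',190,80,.024),('padface',185,99,.0225)]:
        print(k,blk(onz(f1,q(x,y),z)))
    for k,p,z in [('stopout',(246,62.7),.024),('stopface',(246,69.8),.024),('padface',(246,75),.0225),('mouthL',(222,137.5),.034),('mouthR',(268,138),.034),('railL',(219,100),.021)]: print('w4',k,blk(onz(f,p,z)))
E
python3 fit.py
```

```text
cam1 [0.52966432 0.09502961 0.45395679]
8.000529917740845 [0.00445154 0.01147906]
6.449742679676405 [0.06956069 0.07521305]
7.226350615903721 [0.03700804 0.04334787]
width 0.06336551878596546
mouthL [-21.6 -22.5]
mouthR [-21.5  16.9]
backL [ 84.8 -34.7]
backR [86.  25.9]
keyfront [-1.9 -5.2]
eyerear [17.5 -5.6]
keyrear [43.8 -6.2]
keyrear2 [41.8 -5.9]
backwall [79.2 -5.8]
slitL [-2. -8.]
slitR [-0.5  2.6]
slitL2 [47.3 -8.5]
slitR2 [48.9  2.8]
stopface [-95.2   0. ]
padface [-89.1  -3.1]
w4 stopout [-100.4    0.8]
w4 stopface [-93.2   0.9]
w4 padface [-88.1   1. ]
w4 mouthL [-19.9 -24.8]
w4 mouthR [-20.5  27.4]
w4 railL [-61.  -29.3]
```

Run:
```python
from fit import *
s=telemetry.get_state();p=np.array(s['eef_pos']);yaw=s['ee_rot'][2]
zh=p[2]+.018+.009
for k in range(2):
    f=grab_frame('wrist');px=f['pixels'].astype(float);G=cv2.GaussianBlur(px[:,:,1],(0,0),.8)
    def sub(dl,i):
        a,b,c=np.abs(dl[i-1:i+2]);return i+.5+(a-c)/(2*(a-2*b+c))
    A=[];B=[];H=[];H2=[]
    for v in range(158,204,4):
        dl=np.diff(G[v]);L=205+np.argmax(dl[205:228]);R=262+np.argmin(dl[262:278])
        A.append(onz(f,(sub(dl,L),v),.034)[:2]);B.append(onz(f,(sub(dl,R),v),.034)[:2])
        hl=230+np.argmin(dl[230:245]);hr=255+np.argmax(dl[255:266])
        H.append(onz(f,(sub(dl,hl),v),zh)[:2]);H2.append(onz(f,(sub(dl,hr),v),zh)[:2])
    A,B,H,H2=map(np.array,(A,B,H,H2))
    for nm,Q in (('roof',(A+B)/2),('handle',(H+H2)/2)):
        q=np.polyfit(Q[:,0],Q[:,1],1);print(nm,'yaw',np.round(np.degrees(np.arctan(q[0])),2),'y(.56,.6,.65)',np.round(np.polyval(q,[.56,.6,.65]),4),'std',np.round(np.std(Q[:,1]-np.polyval(q,Q[:,0])),5))
    print('widths',np.linalg.norm(A-B,axis=1).mean(),np.linalg.norm(H-H2,axis=1).mean(), 'cam',ray(f,(256,192))[0])
print(p,np.degrees(yaw)-90); s=telemetry.get_state();print(s['eef_pos'],s['t'],s['ee_rot'],s['force'])
```

```text
roof yaw 8.53 y(.56,.6,.65) [0.0334 0.0394 0.0469] std 0.00011
handle yaw 9.32 y(.56,.6,.65) [0.0402 0.0467 0.055 ] std 2e-05
widths 0.062247680893953626 0.011729222684848502 cam [0.58123515 0.04321821 0.36608543]
roof yaw 8.62 y(.56,.6,.65) [0.0333 0.0393 0.0469] std 6e-05
handle yaw 9.38 y(.56,.6,.65) [0.04   0.0466 0.0549] std 3e-05
widths 0.062153419816974316 0.011715458948635037 cam [0.58132995 0.04314646 0.36610181]
[0.64815215 0.05547706 0.20799922] 9.700800032398973
[0.6483661  0.0553129  0.20802235] 10.025 [ 3.13700524 -0.00322789  1.73978804] [-0.33559284  0.59975138 -1.18043044]
```

```bash
python3 -m inch '0 -4 -0.8 0 0 0 -1;0 -8.5 -1.8 -2 0 0 -1;0 -12 -2.5 -6 0 0 -1;0 -12.9 -2.75 -10 0 0 -1;0 -12.9 -2.75 -13 0 0 -1;0 -12.9 -2.75 -14.4 0 0 -1;0 -12.9 -2.75 -14.4 0 0 -1;0 -12.9 -2.75 -14.4 0 0 -1'
python3 - <<'E'
from h import *
f=grab_frame('side');g=grab_frame('scene')
for c,h in (('side',f),('scene',g)):
    for n,z in (('pick_tip',.05),('slot_mouth',.014)):
        for r in pinpoint(c,n)[:1]: print(c,n,round(r['p'],2),np.round(r['location'],1),np.round(onz(h,r['location'],z),4))
s=telemetry.get_state();p=np.array(s['eef_pos']);y=s['ee_rot'][2]-np.pi/2
u=np.array([np.cos(y),np.sin(y),0]);tip=p+.1193*u-[0,0,.014];print(p,s['ee_rot'],np.degrees(y),s['force'],'tip',tip,'expected px',proj(f,[tip]),proj(g,[tip]))
a=cv2.resize(f['pixels'][190:240,175:275,::-1],(0,0),fx=7,fy=7,interpolation=cv2.INTER_CUBIC)[:,:700]
b=cv2.resize(g['pixels'][165:225,165:265,::-1],(0,0),fx=7,fy=7,interpolation=cv2.INTER_CUBIC)
cv2.imwrite('pics/hov.png',cv2.resize(np.vstack([a,b])[:,:],(0,0),fx=.77,fy=.77))
E
```

```text
t: 11.02
eef_pos: [0.5203, 0.0282, 0.065]
ee_rot: [3.135, -0.003, 1.723]
force: [0.5, -0.3, -0.4]
width: 0.0117
side pick_tip 0.73 [211.7 200.7] [0.6457 0.0415 0.05  ]
side slot_mouth 0.8 [231.5 215. ] [0.6007 0.0414 0.014 ]
scene pick_tip 0.61 [203.9 185.7] [0.6281 0.0501 0.05  ]
scene slot_mouth 0.64 [212.9 196.3] [0.612  0.0397 0.014 ]
[0.51966635 0.02789851 0.06453986] [ 3.13604634 -0.0035151   1.72230483] 8.680798008449036 [-0.38920259  0.44544003 -0.74575756] tip [0.63759971 0.0459044  0.05053986] expected px [[214.66983273 201.96515681]] [[201.79925002 183.18349245]]
```

View pics/hov.png

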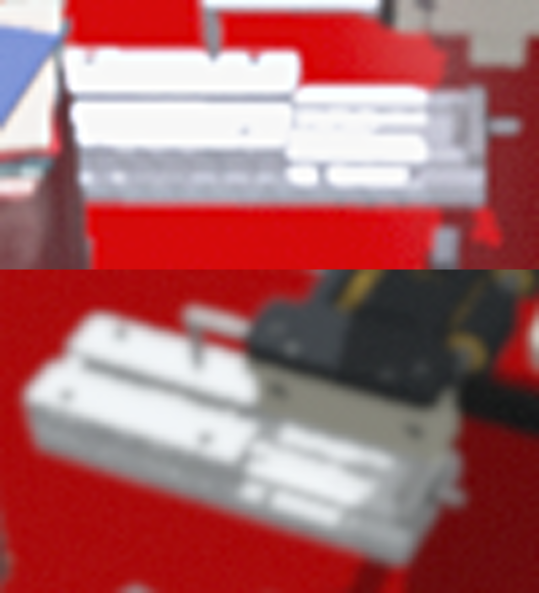

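Run:
```python
from h import *
f=grab_frame('side');g=grab_frame('scene')
u=np.array([.9888,.1495,0]);n=np.array([-.1495,.9888,0]);m=np.array([.6053,.0407,.034])
for t in (5,32,60): 
    for k in (-6,0,6): X=m+u*t/1000+n*k/1000; print(t,k,np.round(proj(f,[X])[0],1),np.round(proj(g,[X])[0],1))
# dark slit location: side columns, scene columns
for c in (200,210,214,220): col=f['pixels'][200:216,c].astype(int).sum(1)//3; print('side col',c,'rows200+',col)
for c in (190,198,206): col=g['pixels'][176:200,c].astype(int).sum(1)//3; print('scene col',c,'rows176+',col)
```

```text
5 -6 [227.3 206.2] [213.6 189.6]
5 0 [227.1 207.7] [212.5 191.1]
5 6 [226.9 209.3] [211.3 192.6]
32 -6 [215.6 206.1] [203.9 186.7]
32 0 [215.4 207.7] [202.7 188.2]
32 6 [215.2 209.3] [201.6 189.7]
60 -6 [203.6 206. ] [194.  183.7]
60 0 [203.3 207.6] [192.8 185.2]
60 6 [203.  209.2] [191.6 186.7]
side col 200 rows200+ [253 249 247 247 247 248 251 204 195 250 249 247 247 247 247 248]
side col 210 rows200+ [253 249 247 247 247 248 251 206 199 251 249 247 247 247 247 248]
side col 214 rows200+ [183 233 249 248 247 248 252 208 184 243 249 248 247 247 247 248]
side col 220 rows200+ [246 253 249 248 247 248 252 207 183 243 249 248 248 237 219 245]
scene col 190 rows176+ [218 236 242 244 244 242 232 205 168 158 189 221 237 242 244 244 244 240
 225 194 158 141 140 144]
scene col 198 rows176+ [106 163 211 232 241 243 244 243 238 220 187 168 192 220 235 241 243 244
 244 243 236 212 177 152]
scene col 206 rows176+ [155 117  99 144 197 228 239 243 244 244 242 231 202 166 166 199 227 239
 242 242 242 242 239 224]
```

```bash
python3 -m inch '0 0 0 -0.7 0 0 0;0 0 0 -1.3 0 0 0;0 0 0 -1.6 0 0 0;0 0 0 -1.8 0 0 0;0 0 0 -2 0 0 0;0 0 0 -2 0 0 0'
```

```text
t: 12.18
eef_pos: [0.5194, 0.0278, 0.0442]
ee_rot: [3.137, -0.003, 1.722]
force: [-0.5, -0.1, -0.6]
width: 0.0116
```

```bash
python3 -m inch '0 0 0 -0.3 0 0 0;0 0 0 -0.6 0 0 0;0 0 0 -0.8 0 0 0;0 0 0 -0.8 0 0 0'; python3 -m inch '0 0 0 -0.2 0 0 0;0 0 0 -0.4 0 0 0;0 0 0 -0.5 0 0 0;0 0 0 -0.5 0 0 0'
```

```text
t: 12.68
eef_pos: [0.5193, 0.0278, 0.036]
ee_rot: [3.137, -0.003, 1.722]
force: [0.0, 0.2, -0.5]
width: 0.0116
t: 13.18
eef_pos: [0.5193, 0.0277, 0.0309]
ee_rot: [3.137, -0.003, 1.722]
force: [0.5, 0.4, -0.2]
width: 0.0113
```

```bash
python3 -m inch '0 0 0 -0.1 0 0 0;0 0 0 -0.15 0 0 0;0 0 0 -0.15 0 0 0'; python3 -m inch '0 -0.2 -0.03 0 0 0 0;0 -0.4 -0.06 0 0 0 0;0 -0.6 -0.09 0 0 0 0;0 -0.8 -0.12 0 0 0 0;0 -1.0 -0.15 0 0 0 0;0 -1.0 -0.15 0 0 0 0'
python3 - <<'E'
from h import *
print(telemetry.get_state()['joint_efforts'],telemetry.get_state()['force'],telemetry.get_state()['moment'])
E
```

```text
t: 13.55
eef_pos: [0.5192, 0.0277, 0.0293]
ee_rot: [3.137, -0.003, 1.722]
force: [-0.1, 0.2, -1.6]
width: 0.0116
t: 14.3
eef_pos: [0.509, 0.0262, 0.0294]
ee_rot: [3.138, -0.003, 1.722]
force: [-0.2, -0.2, -1.2]
width: 0.0116
[ 3.43789216e-03 -4.48362422e+01  1.93469185e+01  4.63664308e+00
 -4.15645970e-02 -1.13381480e-02] [-0.23678366 -0.16838595 -1.15685713] [-0.05047542 -0.0438304  -0.05284826]
```

```bash
python3 -m inch '0 -0.4 -0.06 0 0 0 0;0 -0.9 -0.14 0 0 0 0;0 -1.4 -0.21 0 0 0 0;0 -1.9 -0.29 0 0 0 0;0 -2.4 -0.36 0 0 0 0;0 -2.9 -0.44 0 0 0 0;0 -3.4 -0.51 0 0 0 0;0 -3.9 -0.59 0 0 0 0;0 -4.4 -0.67 0 0 0 0;0 -4.9 -0.74 0 0 0 0;0 -5.2 -0.79 0 0 0 0;0 -5.2 -0.79 0 0 0 0'
python3 - <<'E'
from h import *
s=telemetry.get_state();print(s['eef_pos'],s['force'])
f=grab_frame('side');g=grab_frame('scene')
for c,h in (('side',f),('scene',g)):
    for nm in ('key','key_eye'):
        for r in pinpoint(c,nm)[:2]: print(c,nm,round(r['p'],2),np.round(r['location'],1),np.round(onz(h,r['location'],.014),4))
a=cv2.resize(f['pixels'][190:240,175:275,::-1],(0,0),fx=6,fy=6,interpolation=cv2.INTER_CUBIC)
b=cv2.resize(g['pixels'][165:215+10,165:265,::-1],(0,0),fx=5,fy=5,interpolation=cv2.INTER_CUBIC)
c=np.zeros((600,600,3),np.uint8);c[:300]=a;c[300:600,:500]=b;cv2.imwrite('pics/pull.png',c)
E
```

```text
t: 15.8
eef_pos: [0.4566, 0.0182, 0.0294]
ee_rot: [3.138, -0.003, 1.722]
force: [-0.3, -0.0, -1.0]
width: 0.0116
[0.4566429  0.01818365 0.02935193] [-0.25119393 -0.00979325 -0.98323947]
side key 0.46 [237.  214.9] [0.5881 0.039  0.014 ]
side key_eye 0.58 [241.4 212.8] [0.5796 0.0296 0.014 ]
scene key 0.39 [274.8 203. ] [ 0.4695 -0.0201  0.014 ]
scene key_eye 0.73 [208.9 203.6] [0.6052 0.0656 0.014 ]
scene key_eye 0.41 [222.1 197.7] [0.5897 0.0318 0.014 ]
```

View pics/pull.png

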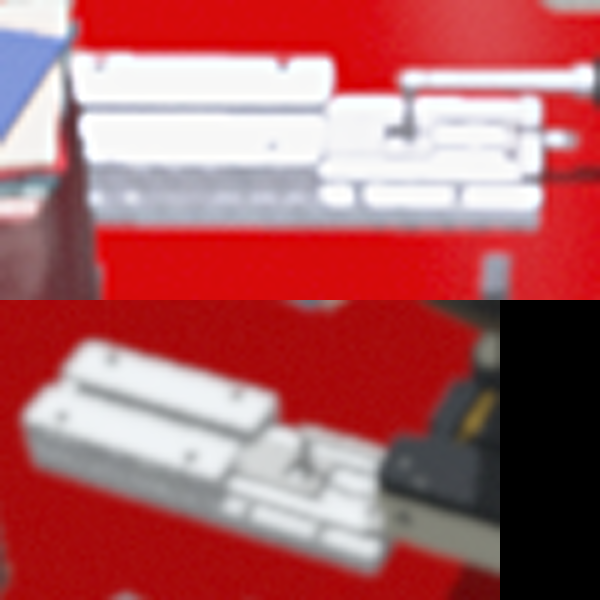

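```bash
python3 -m inch '0 -0.2 -0.03 0 0 0 0;0 -0.4 -0.06 0 0 0 0;0 -0.6 -0.09 0 0 0 0;0 -0.8 -0.12 0 0 0 0;0 -1 -0.15 0 0 0 0;0 -1.2 -0.18 0 0 0 0;0 -1.4 -0.21 0 0 0 0;0 -1.6 -0.24 0 0 0 0;0 -1.75 -0.265 0 0 0 0;0 -1.9 -0.29 0 0 0 0;0 -2 -0.3 0 0 0 0;0 -2 -0.3 0 0 0 0' 60; python3 -m inch '0 -0.05 -0.008 0 0 0 0;0 -0.1 -0.015 0 0 0 0;0 -0.15 -0.023 0 0 0 0'
```

```text
t: 17.6
eef_pos: [0.4369, 0.0152, 0.0293]
ee_rot: [3.138, -0.003, 1.722]
force: [0.3, 0.2, -1.0]
width: 0.0114
t: 17.98
eef_pos: [0.4354, 0.015, 0.0293]
ee_rot: [3.138, -0.003, 1.722]
force: [1.6, -0.8, -0.8]
width: 0.0113
```

```bash
for i in 1; do python3 -m inch '0 -0.05 -0.008 0 0 0 0;0 -0.1 -0.015 0 0 0 0;0 -0.15 -0.023 0 0 0 0'; done; python3 -c "
from h import *
print(telemetry.get_state()['force'])"; python3 -m inch '0 -0.05 -0.008 0 0 0 0;0 -0.1 -0.015 0 0 0 0'
```

```text
t: 18.35
eef_pos: [0.4338, 0.0147, 0.0293]
ee_rot: [3.138, -0.003, 1.722]
force: [1.1, 0.7, -1.4]
width: 0.0114
[ 1.11528972  0.74728438 -1.43838245]
t: 18.6
eef_pos: [0.4328, 0.0146, 0.0293]
ee_rot: [3.138, -0.003, 1.722]
force: [1.8, 0.4, -0.4]
width: 0.0117
```

```bash
python3 -m inch '0 -0.05 -0.008 0 0 0 0;0 -0.1 -0.015 0 0 0 0'
```

```text
t: 18.85
eef_pos: [0.4318, 0.0144, 0.0293]
ee_rot: [3.138, -0.003, 1.722]
force: [-0.0, 0.0, -0.8]
width: 0.0117
```

```bash
python3 -m inch '0 -0.05 -0.008 0 0 0 0;0 -0.1 -0.015 0 0 0 0'
```

```text
t: 19.1
eef_pos: [0.4307, 0.0143, 0.0293]
ee_rot: [3.138, -0.003, 1.722]
force: [1.2, -0.1, -0.5]
width: 0.0115
```

```bash
python3 -m inch '0 -0.05 -0.008 0 0 0 0'
```

```text
t: 19.23
eef_pos: [0.4302, 0.0142, 0.0293]
ee_rot: [3.138, -0.003, 1.722]
force: [0.9, 0.3, -1.8]
width: 0.0114
```

```bash
python3 -m inch '0 -0.05 -0.008 0 0 0 0;0 -0.1 -0.015 0 0 0 0'
```

```text
t: 19.48
eef_pos: [0.4297, 0.0143, 0.0294]
ee_rot: [3.137, -0.003, 1.722]
force: [3.4, -0.3, -2.3]
width: 0.0117
```

```bash
python3 -m inch '0 -0.05 -0.008 0 0 0 0'
```

```text
t: 19.6
eef_pos: [0.4297, 0.0144, 0.0296]
ee_rot: [3.136, -0.003, 1.722]
force: [2.8, -0.8, -2.6]
width: 0.0117
```

```bash
python3 -m inch '0 -0.05 -0.008 0 0 0 0'
```

```text
t: 19.73
eef_pos: [0.4297, 0.0145, 0.0297]
ee_rot: [3.135, -0.004, 1.723]
force: [4.5, -0.8, -3.3]
width: 0.0114
```

```bash
python3 -m inch '0 -0.08 -0.012 -0.02 0 0 0'; python3 -c "
from h import *
s=telemetry.get_state();print(s['force'],s['moment'],s['eef_pos'])"
```

```text
t: 19.85
eef_pos: [0.4296, 0.0146, 0.0296]
ee_rot: [3.134, -0.004, 1.723]
force: [7.1, 0.3, -4.2]
width: 0.0118
[ 7.09776761  0.27130253 -4.18813399] [-0.10711635 -1.91660955 -0.14422901] [0.42955424 0.01463291 0.029604  ]
```

```bash
python3 -m inch '0 -0.07 -0.011 0 0 0 0;0 -0.07 -0.011 0 0 0 0'
```

```text
t: 20.1
eef_pos: [0.4295, 0.0148, 0.0298]
ee_rot: [3.133, -0.004, 1.723]
force: [5.9, -0.5, -4.1]
width: 0.0113
```

```bash
python3 -m inch '0 -0.06 -0.009 0 0 0 0;0 -0.06 -0.009 0 0 0 0'
```

```text
t: 20.35
eef_pos: [0.4292, 0.0149, 0.03]
ee_rot: [3.132, -0.004, 1.723]
force: [2.6, 0.6, -0.1]
width: 0.0116
```

```bash
python3 -m inch '0 -0.03 -0.04 -0.04 0.2 0 0;0 -0.05 -0.07 -0.08 0.3 0 0;0 -0.06 -0.08 -0.08 0.3 0 0'; python3 -c "
from h import *
s=telemetry.get_state();print(s['force'],s['moment'],s['eef_pos'],s['ee_rot'])"
```

```text
t: 20.72
eef_pos: [0.4291, 0.0143, 0.0293]
ee_rot: [3.13, -0.01, 1.723]
force: [2.6, 1.8, 0.8]
width: 0.0117
[2.5997102  1.84850209 0.84146352] [ 0.67416376 -1.45749926  0.18679554] [0.42914366 0.01432931 0.02934021] [ 3.13011146 -0.00975533  1.72329394]
```

```bash
python3 -m inch '0 0.05 0 0 -0.2 0.2 0;0 0.15 0.02 -0.03 -0.4 0.45 0;0 0.15 0.02 -0.03 -0.4 0.45 0;0 0.15 0.02 -0.03 -0.4 0.45 0'
python3 - <<'E'
from h import *
s=telemetry.get_state();print(s['force'],s['moment'],s['eef_pos'],s['ee_rot'])
f=grab_frame('side');g=grab_frame('scene')
a=cv2.resize(f['pixels'][190:240,195:295,::-1],(0,0),fx=6,fy=6,interpolation=cv2.INTER_CUBIC)
b=cv2.resize(g['pixels'][165:225,185:285,::-1],(0,0),fx=5,fy=5,interpolation=cv2.INTER_CUBIC)
c=np.zeros((600,600,3),np.uint8);c[:300]=a;c[300:600,:500]=b;cv2.imwrite('pics/pull2.png',c)
y=s['ee_rot'][2]-np.pi/2;u=np.array([np.cos(y),np.sin(y),0])
for k in (.06,.1,.12): X=np.array(s['eef_pos'])+u*k+[0,0,.018]; print(k,(proj(f,[X])[0]-[195,190])*6)
E
```

```text
t: 21.22
eef_pos: [0.4299, 0.0142, 0.0287]
ee_rot: [3.14, -0.004, 1.723]
force: [0.6, -0.3, -0.6]
width: 0.0119
[ 0.55129926 -0.33945178 -0.64190627] [ 0.01811363 -0.27972057  0.00488058] [0.42988536 0.01417481 0.02869421] [ 3.14044279 -0.00368025  1.72293958]
0.06 [513.2671884   81.66794408]
0.1 [407.91922078  81.29311087]
0.12 [355.25684832  81.09395445]
```

View pics/pull2.png

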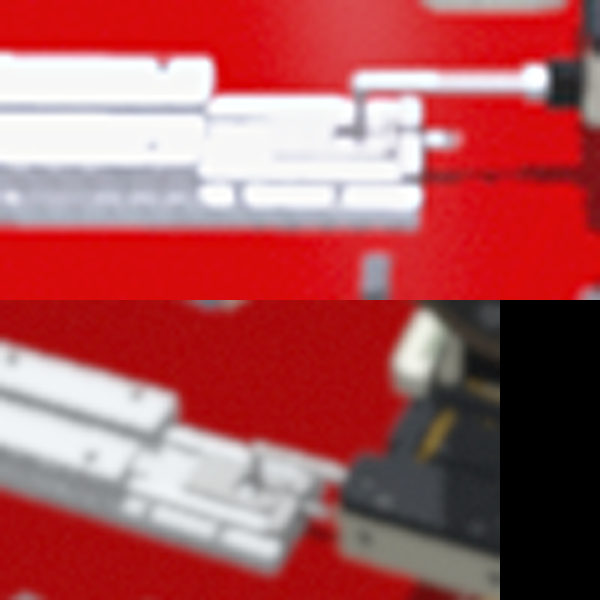

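```bash
python3 -m inch '0 -0.04 -0.006 0 0 0 0;0 -0.07 -0.01 0 0 0 0;0 -0.09 -0.014 0 0 0 0;0 -0.09 -0.014 0 0 0 0'; python3 -c "
from h import *
s=telemetry.get_state();print(np.round(s['force'],2),np.round(s['moment'],2),np.round(s['eef_pos'],5),np.round(s['ee_rot'],4))"
```

```text
t: 21.82
eef_pos: [0.4297, 0.0143, 0.029]
ee_rot: [3.139, -0.004, 1.723]
force: [5.1, -0.8, -1.8]
width: 0.0114
[ 5.12 -0.8  -1.84] [-0.01 -1.56 -0.06] [0.42966 0.01434 0.02895] [ 3.1391 -0.004   1.7231]
```

```bash
python3 -m inch '0 -0.09 -0.03 -0.025 0 0.08 0;0 -0.095 -0.03 -0.025 0 0.08 0;0 -0.095 -0.03 -0.025 0 0.08 0;0 -0.095 -0.03 -0.025 0 0.08 0'; python3 -c "
from h import *
s=telemetry.get_state();print(np.round(s['force'],2),np.round(s['moment'],2),np.round(s['eef_pos'],5),np.round(s['ee_rot'],4))"
```

```text
t: 22.32
eef_pos: [0.4296, 0.0144, 0.0289]
ee_rot: [3.139, -0.005, 1.723]
force: [5.0, -0.4, -2.7]
width: 0.0117
[ 4.98 -0.43 -2.68] [-0.   -1.93 -0.03] [0.42959 0.0144  0.02895] [ 3.1389 -0.0045  1.7234]
```

```bash
cat > st.py <<'E'
from h import *
s=telemetry.get_state();print(np.round(s['force'],2),np.round(s['moment'],2),np.round(s['eef_pos'],5),np.round(s['ee_rot'],4))
E
python3 -m inch '0 -0.11 -0.03 -0.025 0 0.08 0;0 -0.11 -0.03 -0.025 0 0.08 0'; python3 st.py
```

```text
t: 22.58
eef_pos: [0.4296, 0.0145, 0.029]
ee_rot: [3.138, -0.005, 1.724]
force: [7.1, 0.3, -3.1]
width: 0.0111
[ 7.05  0.27 -3.08] [-0.08 -2.15 -0.12] [0.42955 0.01452 0.02899] [ 3.1384 -0.0051  1.7237]
```

```bash
python3 -m inch '0 -0.11 -0.03 -0.025 0 0.08 0;0 -0.11 -0.03 -0.025 0 0.08 0'; python3 st.py
```

```text
t: 22.82
eef_pos: [0.4295, 0.0146, 0.029]
ee_rot: [3.138, -0.006, 1.724]
force: [6.4, -0.2, -3.4]
width: 0.0118
[ 6.39 -0.18 -3.39] [-0.21 -2.24 -0.13] [0.42954 0.01463 0.02904] [ 3.1379 -0.0057  1.7239]
```

```bash
python3 -m inch '0 -0.11 -0.05 -0.03 -0.08 0.12 0;0 -0.11 -0.05 -0.03 -0.08 0.12 0;0 -0.11 -0.05 -0.03 -0.08 0.12 0;0 -0.11 -0.05 -0.03 -0.08 0.12 0'; python3 st.py
```

```text
t: 23.32
eef_pos: [0.4295, 0.0145, 0.029]
ee_rot: [3.138, -0.005, 1.724]
force: [6.6, -0.2, -1.8]
width: 0.0115
[ 6.59 -0.22 -1.79] [-0.14 -2.25 -0.13] [0.42953 0.01454 0.02901] [ 3.1382 -0.005   1.7241]
```

```bash
python3 -m inch '0 -0.11 -0.05 -0.03 -0.08 0.12 0;0 -0.11 -0.05 -0.03 -0.08 0.12 0;0 -0.11 -0.05 -0.03 -0.08 0.12 0;0 -0.11 -0.05 -0.03 -0.08 0.12 0'; python3 st.py
```

```text
t: 23.82
eef_pos: [0.4296, 0.0145, 0.029]
ee_rot: [3.139, -0.004, 1.724]
force: [6.9, -0.2, -3.4]
width: 0.0114
[ 6.91 -0.23 -3.38] [-0.13 -2.24 -0.18] [0.42956 0.0145  0.02903] [ 3.1385 -0.0043  1.7244]
```

```bash
python3 -m inch '0 -0.11 -0.05 -0.03 -0.05 0.1 0;0 -0.11 -0.05 -0.03 -0.05 0.1 0;0 -0.11 -0.05 -0.03 -0.05 0.1 0;0 -0.11 -0.05 -0.03 -0.05 0.1 0'; python3 st.py;  python3 -m inch '0 0 -0.02 -0.02 0 0.1 0;0 0.1 0 -0.02 0 0.1 0;0 0.25 0.02 -0.02 0 0.1 0;0 0.35 0.03 -0.02 0 0.1 0;0 0.35 0.03 -0.02 0 0.1 0'; python3 st.py
```

```text
t: 24.32
eef_pos: [0.4296, 0.0144, 0.029]
ee_rot: [3.138, -0.004, 1.725]
force: [6.8, -0.1, -3.1]
width: 0.0115
[ 6.84 -0.11 -3.11] [-0.1  -2.2  -0.09] [0.42956 0.01443 0.02902] [ 3.1384 -0.0041  1.7246]
t: 24.95
eef_pos: [0.4328, 0.0146, 0.0287]
ee_rot: [3.141, -0.004, 1.725]
force: [-1.1, -1.1, -0.8]
width: 0.0116
[-1.14 -1.14 -0.75] [-0.06  0.01  0.01] [0.43282 0.01462 0.0287 ] [ 3.1407 -0.0043  1.7246]
```

Unloaded; lift straight out slowly, then up.

```bash
python3 -m inch '0 0 0 0.3 0 0 0;0 0 0 0.7 0 0 0;0 0 0 1.2 0 0 0;0 0 0 2 0 0 0;0 0 0 4 0 0 0;0 0 0 7 0 0 0;0 0 0 9 0 0 0;0 0 0 9 0 0 0'; python3 st.py
python3 - <<'E'
from h import *
f=grab_frame('side');g=grab_frame('scene')
for c,h in (('side',f),('scene',g)):
    for nm in ('key','key_eye'):
        for r in pinpoint(c,nm)[:1]: print(c,nm,round(r['p'],2),np.round(onz(h,r['location'],.014),4))
a=cv2.resize(f['pixels'][190:240,195:295,::-1],(0,0),fx=6,fy=6,interpolation=cv2.INTER_CUBIC)
b=cv2.resize(g['pixels'][165:225,185:285,::-1],(0,0),fx=5,fy=5,interpolation=cv2.INTER_CUBIC)
c=np.zeros((600,600,3),np.uint8);c[:300]=a;c[300:600,:500]=b;cv2.imwrite('pics/out.png',c)
E
```

```text
t: 25.95
eef_pos: [0.4338, 0.0151, 0.1206]
ee_rot: [3.137, -0.005, 1.725]
force: [0.4, 0.2, -1.3]
width: 0.0115
[ 0.41  0.23 -1.3 ] [-0.02  0.04  0.  ] [0.43382 0.01508 0.12056] [ 3.1369 -0.0054  1.7247]
side key 0.54 [0.5599 0.0375 0.014 ]
side key_eye 0.42 [0.5542 0.0216 0.014 ]
scene key 0.54 [0.5532 0.0353 0.014 ]
scene key_eye 0.69 [0.5641 0.0228 0.014 ]
```

```bash
python3 -m inch '0 1 3 0 0 0 -4;0 2.2 6.5 0 0 0 -8;0 3.5 10 0 0 0 -12;0 4.8 13 0 0 0 -14.7;0 5.4 15 0 0 0 -14.7;0 5.49 15.46 0 0 0 -14.7;0 5.49 15.46 0 0 0 -14.7;0 5.49 15.46 0 0 0 -14.7'; python3 st.py
python3 - <<'E'
from h import *
s=telemetry.get_state();p=np.array(s['eef_pos']);y=s['ee_rot'][2]-np.pi/2
u=np.array([np.cos(y),np.sin(y),0]);tip=p+.1193*u-[0,0,.014];print('tip exp',tip)
f=grab_frame('side');a=pinpoint('side','pick_tip');g=grab_frame('scene');b=pinpoint('scene','pick_tip')
print(a[0] if a else 0,b[0] if b else 0,proj(f,[tip]),proj(g,[tip]))
w=grab_frame('wrist');G=cv2.GaussianBlur(w['pixels'][:,:,1].astype(float),(0,0),.8);zh=p[2]+.027
for v in (140,155,170,185,200):
    dl=np.diff(G[v]); M=w['pixels'].max(2)[v]; c=np.where(M[215:290]<60)[0]+215
    if len(c): l,r=onz(w,(c.min()-.5,v),zh),onz(w,(c.max()+.5,v),zh); m=(l+r)/2; print(v,c.min(),c.max(),np.round(m,4),'tool-line y',round(p[1]+(m[0]-p[0])*np.tan(y),4), 'w',round(np.linalg.norm(l-r),4))
for n,z in (('cradle_rest',.05),('cradle',0)):
    for r in pinpoint('wrist',n)[:1]: print(n,r['p'],onz(w,r['location'],z))
E
```

```text
t: 27.25
eef_pos: [0.4868, 0.1681, 0.118]
ee_rot: [-3.141, -0.004, 1.468]
force: [-0.9, -0.2, -0.7]
width: 0.0115
[-0.87 -0.24 -0.7 ] [-0.07 -0.04  0.  ] [0.48676 0.16814 0.11798] [-3.1406 -0.0036  1.4676]
tip exp [0.6054244  0.1558496  0.10398326]
{'location': [214.0, 214.8], 'p': 0.67} {'location': [181.7, 200.0], 'p': 0.68} [[215.90330236 214.10825007]] [[180.13312009 199.20773639]]
155 238 260 [0.4367 0.1729 0.145 ] tool-line y 0.1733 w 0.0106
170 238 261 [0.4436 0.1724 0.145 ] tool-line y 0.1726 w 0.0112
185 238 261 [0.4508 0.1717 0.145 ] tool-line y 0.1719 w 0.0113
200 238 261 [0.4581 0.1709 0.145 ] tool-line y 0.1711 w 0.0115
cradle_rest 0.62 [0.48376505 0.16972022 0.05      ]
cradle 0.72 [0.52979956 0.16201925 0.        ]
```

```bash
python3 -m inch '0 0.18 0.15 -2 0 0 0;0 0.18 0.15 -4 0 0 0;0 0.18 0.15 -5 0 0 0;0 0.18 0.15 -5.4 0 0 0;0 0.18 0.15 -5.4 0 0 0;0 0.18 0.15 -5.4 0 0 0'; python3 st.py
```

```text
t: 28.35
eef_pos: [0.4894, 0.1705, 0.0647]
ee_rot: [3.141, -0.005, 1.468]
force: [0.3, 0.2, -1.3]
width: 0.0112
[ 0.29  0.16 -1.3 ] [-0.05 -0.   -0.01] [0.48936 0.17054 0.06472] [ 3.1413 -0.0047  1.4678]
```

```bash
python3 -m inch '0 -0.06 -0.08 0 0 0 0;0 -0.06 -0.08 -0.5 0 0 0;0 -0.06 -0.08 -1.1 0 0 0;0 -0.06 -0.08 -1.7 0 0 0;0 -0.06 -0.08 -2.3 0 0 0;0 -0.06 -0.08 -2.3 0 0 0'; python3 st.py
```

```text
t: 29.1
eef_pos: [0.4884, 0.1695, 0.041]
ee_rot: [-3.141, -0.004, 1.468]
force: [-0.5, 0.0, -0.7]
width: 0.0118
[-0.47  0.01 -0.74] [-0.09 -0.03  0.03] [0.48844 0.16946 0.04104] [-3.141  -0.0038  1.4677]
```

```bash
python3 -m inch '0 0 0.02 -0.3 0 0 0;0 0 0.02 -0.6 0 0 0;0 0 0.02 -0.75 0 0 0;0 0 0.02 -0.85 0 0 0;0 0 0.02 -0.85 0 0 0'; python3 st.py
```

```text
t: 29.72
eef_pos: [0.4884, 0.1697, 0.0325]
ee_rot: [-3.141, -0.004, 1.468]
force: [-0.4, -0.6, -0.5]
width: 0.0114
[-0.44 -0.6  -0.53] [-0.08  0.02  0.01] [0.48841 0.16966 0.0325 ] [-3.1409 -0.0037  1.4678]
```

```bash
python3 -m inch '0 0 0 -0.04 0 0 0;0 0 0 -0.08 0 0 0;0 0 0 -0.08 0 0 0'; python3 st.py
```

```text
t: 30.1
eef_pos: [0.4885, 0.1697, 0.0319]
ee_rot: [-3.141, -0.004, 1.468]
force: [-1.3, 0.3, 3.3]
width: 0.0117
[-1.32  0.31  3.29] [-0.03  0.37 -0.02] [0.48847 0.16972 0.03195] [-3.1411 -0.0039  1.4678]
```

```bash
python3 -m inch '0.2 0 0 0 0 0 0;0.3 0 0 0 0 0 0;0.4 0 0 0 0 0 0;0.4 0 0 0 0 0 0;0.4 0 0 0 0 0 0'; python3 st.py;  python3 -m inch '0.5 0 0 1 0 0 0;0.5 0 0 3 0 0 0;0.5 0 0 6 0 0 0;0.6 2 0 10 0 0 0;0.6 4.5 0 13 0 0 0;0.6 6 0 13 0 0 0;0.6 6 0 13 0 0 0;0.6 6 0 13 0 0 0'
python3 - <<'E'
from h import *
f=grab_frame('wrist');save(f,'end')
for n,z in dict(pick=.05,cradle=0,cradle_rest=.05,stop=0).items():
    for r in pinpoint('wrist',n)[:1]: print(n,np.round(r['p'],2),np.round(onz(f,r['location'],z),4))
r=regions_of('wrist','pick')[0];g=f['pixels'].max(2);print(r['bbox'])
for v in range(int(r['bbox'][1])+4,int(r['bbox'][3]),14):
    c=np.where(r['pixels'][v]&(g[v]<75))[0]
    if len(c): print(v,np.round((onz(f,(c.min()-.5,v),.059)+onz(f,(c.max()+.5,v),.059))/2,4),round(np.linalg.norm(onz(f,(c.min()-.5,v),.059)-onz(f,(c.max()+.5,v),.059)),4))
for c in ('side','scene'):
    h=grab_frame(c)
    for n,z in dict(pick=.05,pick_tip=.018,key=.014,key_eye=.022).items():
        for r in pinpoint(c,n)[:1]: print(c,n,np.round(r['p'],2),np.round(r['location'],1),np.round(onz(h,r['location'],z),4))
E
python3 st.py
```

```text
t: 30.72
eef_pos: [0.4885, 0.1697, 0.0319]
ee_rot: [-3.141, -0.004, 1.468]
force: [0.0, -0.4, 0.5]
width: 0.0348
[ 0.01 -0.4   0.53] [-0.01 -0.01  0.03] [0.48847 0.16971 0.03193] [-3.1411 -0.0038  1.4678]
t: 31.72
eef_pos: [0.5474, 0.1692, 0.161]
ee_rot: [-3.139, -0.003, 1.467]
force: [0.3, 0.5, -0.2]
width: 0.0527
pick 0.85 [0.4854 0.1701 0.05  ]
cradle 0.8 [0.5313 0.1647 0.    ]
cradle_rest 0.89 [0.4843 0.169  0.05  ]
stop 0.66 [0.5299 0.0286 0.    ]
[233.7, 67.4, 251.2, 237.5]
71 [0.442  0.1748 0.059 ] 0.0101
85 [0.4529 0.1728 0.059 ] 0.012
99 [0.4642 0.1715 0.059 ] 0.0121
113 [0.4759 0.1706 0.059 ] 0.0114
127 [0.4877 0.1693 0.059 ] 0.0115
141 [0.4999 0.168  0.059 ] 0.0117
155 [0.5124 0.1666 0.059 ] 0.0118
169 [0.5252 0.1656 0.059 ] 0.011
side pick 0.89 [273.1 243.8] [0.4866 0.1661 0.05  ]
side pick_tip 0.6 [217.5 244. ] [0.6083 0.1498 0.018 ]
side key 0.67 [249.6 218.4] [0.557  0.0472 0.014 ]
side key_eye 0.6 [252.1 210.3] [0.5547 0.0264 0.022 ]
scene pick 0.6 [224.5 241.8] [0.4872 0.1667 0.05  ]
scene pick_tip 0.71 [186.8 226.5] [0.6017 0.1546 0.018 ]
scene key 0.7 [233.3 203.5] [0.5548 0.0342 0.014 ]
scene key_eye 0.51 [231.3 199.6] [0.5617 0.0321 0.022 ]
[-0.49 -0.32 -0.18] [-0.08 -0.02 -0.01] [0.54848 0.16968 0.16191] [-3.1411 -0.0038  1.4678]
```

```bash
python3 -c "
from h import *
print(arm.job_done())"
```

```text
the job is handed in; nothing more can be done
None
```

I drew the key out onto the pad, held the pull on it, unhooked and hung the pick back in its cradle. I handed the job in about 32 s into the 56 s allowed, and no verdict was reported.

- **Seating:** The key met the pad close to where the camera had placed it. My first pull touched 7 N, then slackened to about 2.6 N as the tool tilted slightly. I unloaded it, levelled the tool and pulled again. That second pull read 6.4 to 7.1 N from about t = 22.6 to 24.3 s. The readings are about 0.25 to 0.5 s apart with roughly 1 N of noise, and 7.1 N was the highest pull I saw.
- **Unhooking:** The last pictures put the key at x ≈ 0.556, y ≈ 0.035–0.047 m. That is close to the pad and wholly out of the slot, with its rear about 27 mm clear of the mouth. The networks' key points scatter by about a centimetre, so I did not confirm that it still touches the pad to the millimetre.
- **Pick:** It is back in both notches. The handle line is within about 1 mm of where it started, at the same angle. The touch-down force was about 3 N, and the gripper is open and clear above it.

I had used all 12 picture views by the unhooking, so the final checks are numbers from the cameras only. I did not check the petri dish, timer, pen or rod comb at the end, though no move came near them and I felt no unexpected force.

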